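# Slide glaze tubs into the sprung-lid crate

### The job

Open the crate's clear cover by sliding the red thumb latch on its side towards the back, and let the cover spring up. Then slide the two glaze tubs, upright, into the crate through its open front, one in each cell, each until it has pressed its sprung orange pad fully in, but gently, without shifting the grey stop behind the pad. Leave the cover open, and leave the pot, bottle and brush alone.

Things in the scene. Friction and masses are not known exactly. Their poses are not given: they have to be found in the camera images.
- crate: fixed floorless plywood crate, open front, 200 mm deep (x), 240 mm wide (y). Walls 8 mm thick, 55 mm high at the sides, 88 mm at the back; a middle divider 8 mm thick, 55 mm high makes two cells 108 mm wide, centre lines at y = +58 and -58 mm. Origin: on the table, middle of the open front; x into the cells, z up. A clear cover lies on top until released
- cover (a joint): angle of the clear cover (200 x 240 mm, 5 mm thick, with 30 mm skirts along its sides) hinged along the top of the back wall: 0 shut (its underside 89 mm above the table), springs up by itself to about 1.85 rad (leaning back beyond upright) when the latch lets go; damped, takes 2 to 3 s
- latch (a joint): travel of the red thumb latch on the outside of the crate's left (+y) wall near the front: 0 locked, grows as it slides along the crate's +x (towards the back), end stop at 32 mm; the cover is free from about 12 mm. It takes about 3 N and stays where it is left
- latch_tab (a point): point to push on the latch: on the front (-x) face of its upright red tab, 100 mm above the table. The tab is 10 mm thick (x), 32 mm wide (y, its middle 70 mm out from the crate's wall) and reaches from 66 to 112 mm above the table; pressing it towards the crate's +x slides the latch
- tub_blue: glaze tub: white cylinder 96 mm in diameter and 66 mm high with a blue band, topped by a red lid 91 mm in diameter and 12 mm high (78 mm in all); about 0.45 kg; too wide to grasp, slides upright on the table at 3 to 7 N of push. Origin: centre of its underside, z up
- tub_yellow: glaze tub: white cylinder 96 mm in diameter and 66 mm high with a yellow band, topped by a red lid 91 mm in diameter and 12 mm high (78 mm in all); about 0.45 kg; too wide to grasp, slides upright on the table at 3 to 7 N of push. Origin: centre of its underside, z up
- pad_left (a joint): travel of the sprung pad in the left (+y) cell: upright orange plate 88 mm wide, 10 to 62 mm above the table, facing the opening. 0 free, grows as a tub presses it in; fully in at 8 mm (spring 1 to 2 N, too weak to push a tub back), where it meets the grey stop firmly. Its free face is set somewhere from 115 to 150 mm behind the crate's open front, differently in each cell and each time
- pad_right (a joint): travel of the sprung pad in the right (-y) cell: upright orange plate 88 mm wide, 10 to 62 mm above the table, facing the opening. 0 free, grows as a tub presses it in; fully in at 8 mm (spring 1 to 2 N, too weak to push a tub back), where it meets the grey stop firmly. Its free face is set somewhere from 115 to 150 mm behind the crate's open front, differently in each cell and each time
- stop_left (a joint): shift of the grey stop behind the orange pad of the left cell towards the back, from where it was set: 0 at the start. It holds firm under light pressure and slips back when pressed with more than about 15 N
- stop_right (a joint): shift of the grey stop behind the orange pad of the right cell towards the back, from where it was set: 0 at the start. It holds firm under light pressure and slips back when pressed with more than about 15 N
- clay_pot: bystander: grey raw clay cup, 84 mm across, 70 mm high; origin at the centre of its underside
- glaze_bottle: bystander: bottle 56 mm across, 130 mm high; origin at the centre of its underside
- glaze_brush: bystander: glazing brush lying on the table along its x axis, roughly 200 mm long
There are look-alikes about, which are no part of the job. Leave any purple look-alike of the tub_blue alone.

How it is judged:
By the outcome, as a careful person would: the job done as asked, in the order asked, and still so for the second after the job is handed in, with the robot touching nothing.
It also fails if it takes over 72 s, if anything falls off the work surface, if the arm or the gripper's body presses on something with over 40 N, if the wrist force passes 120 N, or if a joint passes its speed limit or range.

### The arm

A 6-joint arm with a two-finger parallel gripper is mounted at the origin on the work surface. World frame = base frame: x ahead of the robot, y to its left, z up, the work surface at z = 0. Lengths are in m, angles in rad, forces in N, time in s.
With the tool pointing down it reaches from about 0.275 to 1 m from the base axis. Payload 8.4 kg.
Tool frame: the origin (TCP) lies on the centre line of the jaws, within the pads' length; the fingertips stand 19 mm ahead of it and the grasp point (between the pads) is the TCP (bot.nose_length is the distance from the TCP to the fingertips, in m); z points along the fingers, y is the line along which they close (so a half turn about z gives the same grasp; the last joint's range is limited). The gripper opens to 85 mm and grips with 20 to 120 N. Pads are 22 mm wide; open, the fingers measure 114 mm over their backs; the gripper's body (76 mm by 85 mm) begins 54 mm behind the grasp point. The pads swing forward as they close: fully open they stand 13 mm farther back than shut.
Start: joints at [1.105, 0.353, 1.633, -0, 1.155, -0.002], TCP at [0.28, 0.559, 0.219] pointing down, gripper open.
Joint ranges: [-2.63, 2.63], [-0.92, 2.1], [0.06, 2.66], [-1.3, 4.44], [0, 2.69], [-3.02, 3.02]. Speed limits (rad/s): [2.22, 2.22, 2.79, 3.14, 3.14, 3.14].

### API

Orientations are given as a 3x3 rotation matrix whose columns are the frame's x, y, z axes.
In Python, from workcell import status, optics, workorder, bot gives the robot as it stands.
- The arm moves only by the shell command python3 -m creep 'ROWS' [FORCE]. ROWS is JSON, a list of rows, each an object of numbers: "dx", "dy", "dz": the shift along the tool's x, y, z in cm; "roll": the turn about the tool's z in degrees; "gripper": the finger opening in cm, from 0 to 8.54. A call has 1 to 20 rows; each row shifts and turns the commanded pose from where the row before left it, along the tool's axes as they then stand; what a row does not reach is not made up. A row lasts 1/8 s, in which the tool goes at most 62.5 mm and 10.7 degrees, less where a joint would pass 70% of its speed; a pose out of reach is approached as far as the arm can. A call is refused whole if a number of a shift passes 6.25 or a number of a turn 10.7, either way. A call with a gripper value outside its range is refused whole. The fingers move at their own pace and stop on an object; FORCE is the grip in N (left out, the last holds). Time passes only in rows, so rows that do not move let the fingers close. It gives the time, the measured TCP pose, the force, the opening and the grip force at its end, in the units of the state.
- status.read_state(): the state, without advancing time (a new reading comes with each control period).
- optics.grab_frame(name): name is "scene" or "side" or "wrist"; returns a dict with "img" (384x512x3 uint8, blue, green, red), "vertical_fov" (degrees; the focal length in pixels is half the picture's height over the tangent of half this angle, whatever the lens; pixels are square), "cx", "cy" (the principal point, pixels), "k1" (the pictures are not rectified: a ray, as slopes to the right and down, at radius r is drawn at 1 + k1 r^2 times it, then the intrinsics apply), "origin" and "orientation" of the camera in the world. Camera axes: x right, y up, looking along -z (the intrinsics and any distortion apply to the point x, -y, -z); pixel columns grow to the right and rows downward; lengths in m; the calibration is good to about 2 mm. A picture is of the moment at which its call begins. There is no depth.
- workorder.sign_off(): hands the job in; it is judged then, once.
Trained networks look in a picture, given as the dict that the camera call returned (one of the last four; its "shot" number tells which), for a name from the list of things; names that differ only in an ending like _2 or _b are one class to them, and where a whole thing is asked for, a point or a joint stands for the part that bears it (a point fixed in the world has none). Each returns a list of dicts, best first, with "conf" (0 to 1); they miss things now and then, are a little off and sometimes report something else, mostly with a low value. They report only what shows in the picture. A call takes as long as a camera call. They do not tell look-alikes from the thing itself.
- optics.look_for(picture, query): "bbox" ([centre column, centre row, width, height] in pixels, round what is visible of it).
- optics.trace(picture, query): "pixels" (384x512 bool, what is visible of it) and "bbox" ([centre column, centre row, width, height] in pixels, round what is visible of it).
- optics.mark_of(picture, query): "location" ([column, row] in pixels: a listed point, or the origin of a listed thing).
The state is a dict: "time": time; "joint_positions": joint angles; "joint_vel": joint speeds; "effort": joint torques, N m; "ee_pos": TCP position; "tcp_rot": TCP orientation; "contact_force": force on the tool from outside, world axes, zero at the start; "wrist_torque": the same for the moment, N m; "gripper_width": opening from 0.0 (shut) to 1.0 (fully open); "gripper_force": force on a finger pad.
Only numpy, scipy, OpenCV 4.12 (cv2) and the standard library are available. Lean on these libraries where they do the work, as an engineer would, in place of code of your own. Each camera call takes 0.05 s, during which the arm holds its last target. There are 200 camera calls.

## Working session

There is one attempt and no reset: what is moved stays moved. The work goes in short steps, Python scripts to look and compute and a shell command to move; the robot and the scene stay as the last step left them, time stands still between calls to the robot, and variables do not carry over. Pictures are saved under pics/ and viewed, at most 10 in all, crops included, and the job is handed in when it is done.

```bash
mkdir -p pics; ls; cat > h.py <<'E'
import numpy as np, cv2
from workcell import status, optics, bot
def cam(p):
    f=p["img"].shape[0]/2/np.tan(np.radians(p["vertical_fov"])/2)
    return f,np.array(p["origin"]),np.array(p["orientation"])
def proj(p,X):
    f,o,R=cam(p); c=(np.atleast_2d(X)-o)@R
    s=np.c_[c[:,0]/-c[:,2], -c[:,1]/-c[:,2]]
    s=s*(1+p["k1"]*(s**2).sum(1,keepdims=True))
    return s*f+[p["cx"],p["cy"]]
def ray(p,uv):
    f,o,R=cam(p); d=(np.array(uv)-[p["cx"],p["cy"]])/f; s=d.copy()
    for _ in range(20): s=d/(1+p["k1"]*(s@s))
    v=R@np.array([s[0],-s[1],-1]); return o,v/np.linalg.norm(v)
def onz(p,uv,z):
    o,v=ray(p,uv); return o+v*(z-o[2])/v[2]
E
python3 - <<'E'
from h import *
np.set_printoptions(precision=4,suppress=True)
s=status.read_state(); print(s["time"],s["ee_pos"],s["tcp_rot"],s["contact_force"])
names=["crate","latch_tab","tub_blue","tub_yellow","pad_left","pad_right","clay_pot","glaze_bottle","glaze_brush","cover"]
zs=dict(latch_tab=.1)
P=[]
for n in ("scene","side"):
    p=optics.grab_frame(n); cv2.imwrite(f"pics/{n}0.png",p["img"])
    print(n,p["vertical_fov"],p["k1"],p["origin"],np.array(p["orientation"])[:,2])
    for q in names:
        for r in optics.mark_of(p,q)[:4]:
            print(q,round(r["conf"],2),np.round(r["location"],1),onz(p,r["location"],zs.get(q,0)))
E
```

```text
pics
0.0 [0.2794 0.5586 0.2186] [[-0.8944  0.4474 -0.0006]
 [ 0.4474  0.8943 -0.0012]
 [ 0.     -0.0013 -1.    ]] [ 0.4603 -0.0572  0.549 ]
scene 57.139762983279574 0.0028127167252786772 [ 1.2583 -0.1225  0.7801] [ 0.7066 -0.1308  0.6954]
crate 0.75 [268.5 213.1] [0.5678 0.0417 0.    ]
latch_tab 0.77 [335.8 184.7] [0.5909 0.2292 0.1   ]
tub_blue 0.94 [185.4 194. ] [ 0.4334 -0.1973  0.    ]
tub_blue 0.93 [177.2 167.5] [ 0.2965 -0.2178  0.    ]
tub_yellow 0.71 [300.4 174.8] [0.4223 0.1834 0.    ]
tub_yellow 0.2 [111.4 209.1] [ 0.4519 -0.4218 -0.    ]Traceback (most recent call last):
  File "<stdin>", line 11, in <module>
ValueError: it knows: clay_pot, crate, glaze_bottle, glaze_brush, latch_tab, tub_blue, tub_yellow
```

```bash
python3 - <<'E'
from h import *
np.set_printoptions(precision=4,suppress=True)
names=["crate","latch_tab","tub_blue","tub_yellow","clay_pot","glaze_bottle","glaze_brush"]
zs=dict(latch_tab=.1)
for n in ("scene","side"):
    p=optics.grab_frame(n); cv2.imwrite(f"pics/{n}0.png",p["img"])
    print(n,p["vertical_fov"],p["k1"],p["origin"],np.array(p["orientation"])[:,2])
    for q in names:
        for r in optics.mark_of(p,q)[:4]:
            print(q,round(r["conf"],2),np.round(r["location"],1),onz(p,r["location"],zs.get(q,0)))
E
```

```text
scene 57.139762983279574 0.0028127167252786772 [ 1.2583 -0.1225  0.7801] [ 0.7066 -0.1308  0.6954]
crate 0.58 [267.1 212.2] [0.5634 0.0384 0.    ]
crate 0.48 [380.9 198.5] [0.581  0.3942 0.    ]
latch_tab 0.69 [335.3 181.5] [0.578  0.2325 0.1   ]
tub_blue 0.94 [176.5 166.1] [ 0.2885 -0.2199  0.    ]
tub_blue 0.88 [182.1 192.8] [ 0.4257 -0.2073  0.    ]
tub_blue 0.67 [304.1 177.3] [ 0.4369  0.1917 -0.    ]
tub_yellow 0.96 [304.4 177. ] [0.4357 0.1931 0.    ]
clay_pot 0.86 [136.  255.6] [ 0.6437 -0.3405  0.    ]
glaze_bottle 0.9 [378.4 198.4] [0.579  0.3869 0.    ]
glaze_brush 0.64 [114.9 208.1] [ 0.4498 -0.4117  0.    ]
side 56.392785889186364 -0.06939734311923429 [ 0.4835 -0.7584  0.7837] [-0.0618 -0.7399  0.6698]
crate 0.75 [259.1 210.8] [ 0.5717  0.0475 -0.    ]
latch_tab 0.52 [256.  153.6] [0.5786 0.2166 0.1   ]
tub_blue 0.81 [213.3 275. ] [ 0.4254 -0.1844  0.    ]
tub_blue 0.72 [160.8 288.2] [ 0.2895 -0.2138 -0.    ]
tub_yellow 0.65 [214.1 183.6] [0.432 0.196 0.   ]
clay_pot 0.96 [304.3 323.5] [ 0.6385 -0.3454  0.    ]
glaze_bottle 0.68 [255.1 147.6] [0.5929 0.3999 0.    ]
glaze_brush 0.68 [228.1 355.3] [ 0.4553 -0.4054  0.    ]
```

View pics/scene0.png

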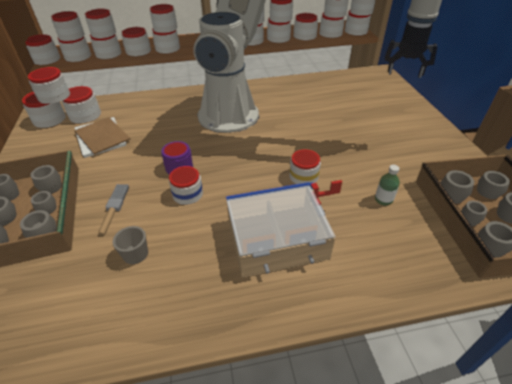

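View pics/side0.png

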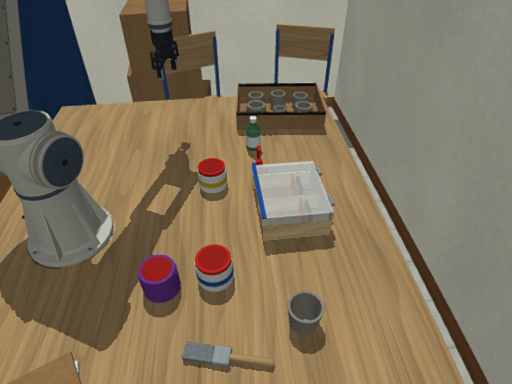

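The scene picture shows the crate (rim front-left 228,195; front-right 310,186), the blue tub at (185,184), the purple look-alike at (177,158), the yellow tub at (305,165) and the red latch at (335,187). The crate's open front faces the robot. Next I'll get close-ups for the crate pose.

```bash
python3 - <<'E'
from h import *
a=cv2.imread("pics/scene0.png")[150:280,215:350]; b=cv2.imread("pics/side0.png")[140:250,240:345]
a=cv2.resize(a,(400,385),interpolation=2); b=cv2.resize(b,(400,419),interpolation=2)
c=np.zeros((420,800,3),np.uint8); c[:385,:400]=a; c[:419,400:]=b
cv2.imwrite("pics/crop0.png",c)
E
```

```text
(no output)
```

View pics/crop0.png

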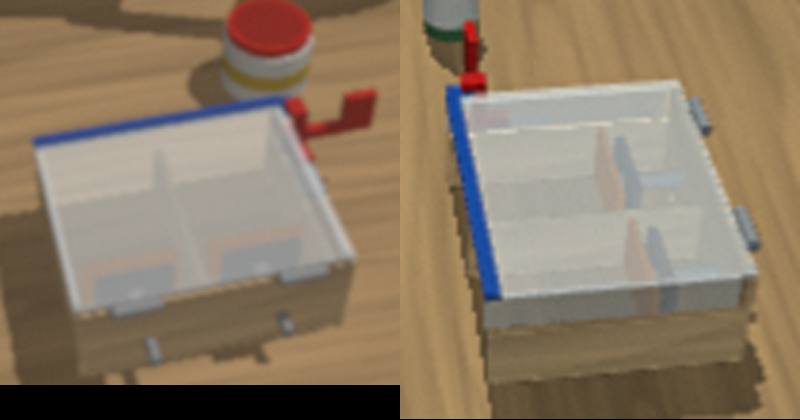

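The crop shows the shut cover's four corners clearly, in scene at (227,198), (312,184), (334,238), (241,255), and the latch tab outside the left wall. I'll fit the crate and tub poses from these.

```bash
cat >> h.py <<'E'
from scipy.optimize import least_squares
th=np.linspace(0,2*np.pi,60)
def cyl(x,y,parts=((.048,0),(.048,.066),(.0455,.066),(.0455,.078))):
    return np.vstack([np.c_[x+r*np.cos(th),y+r*np.sin(th),0*th+z] for r,z in parts])
def bb(p,x,y):
    q=proj(p,cyl(x,y)); a,b=q.min(0),q.max(0); return np.r_[a,b]
def fit_tub(obs,x0):
    return least_squares(lambda v:np.concatenate([bb(p,*v)-m for p,m in obs]),x0,loss='soft_l1')
def mbox(m):
    v,u=np.nonzero(m); return np.array([u.min(),v.min(),u.max()+1,v.max()+1])-.5
def W(c,x,y,z):  # crate frame -> world
    return np.array([c[0]+np.cos(c[2])*x-np.sin(c[2])*y, c[1]+np.sin(c[2])*x+np.cos(c[2])*y, z])
def inC(c,X):
    d=np.array(X[:2])-c[:2]; k,s=np.cos(c[2]),np.sin(c[2]); return np.array([k*d[0]+s*d[1],-s*d[0]+k*d[1]])
E
python3 - <<'E'
from h import *
np.set_printoptions(precision=4,suppress=True)
ps={n:optics.grab_frame(n) for n in("scene","side")}
C=[(0,-.12),(0,.12),(.2,.12),(.2,-.12)]
sc=np.array([(36,143),(288,101),(353,260),(77,312)])/2.963+[215,150]
sd=np.array([(90,298),(49,88),(280,82),(355,277)])/3.81+[240,140]
res=lambda c:np.concatenate([(proj(ps[n],[W(c,x,y,.094) for x,y in C])-o).ravel() for n,o in(("scene",sc),("side",sd))])
r=least_squares(res,[.57,.043,0],loss='soft_l1'); print("crate",r.x,np.round(r.fun,1)); c=r.x
print("tab",W(c,0,.19,.1), [ (n,proj(ps[n],[W(c,x,.19,.1) for x in(-.02,0,.02)]).round(1).tolist()) for n in ps])
for q,g in(("tub_blue",(.4255,-.19)),("tub_yellow",(.433,.194)),("tub_blue",(.289,-.217))):
    obs=[]
    for n in ps:
        ts=optics.trace(ps[n],q); g0=proj(ps[n],[[*g,.04]])[0]
        t=min(ts,key=lambda t:np.hypot(*(np.array(t["bbox"][:2])-g0))); obs.append((ps[n],mbox(t["pixels"])))
    f=fit_tub(obs,g); print(q,f.x,np.round(f.fun,1),"in crate",inC(c,f.x))
np.save("crate.npy",c)
for n in ps:
    for t in optics.trace(ps[n],"latch_tab")[:1]: print(n,mbox(t["pixels"]))
E
```

```text
crate [0.5664 0.0439 0.0134] [-0.1 -1.5 -1.8 -0.7  2.3 -0.2 -1.   0.1 -1.  -0.7  0.5  1.7  0.9 -0.8
  1.2 -1. ]
tab [0.5638 0.2338 0.1   ] [('scene', [[331.5, 173.7], [334.0, 178.2], [336.6, 182.8]]), ('side', [[245.2, 151.3], [251.1, 150.9], [257.0, 150.5]])]
tub_blue [ 0.4311 -0.1914] [ 0.5 -0.4 -0.1  0.7 -0.2 -1.   0.1  2.1] in crate [-0.1384 -0.2335]
tub_yellow [0.4254 0.1977] [-0.2  0.2  0.2  2.2 -0.5 -0.4 -0.3  0.1] in crate [-0.1388  0.1557]
tub_blue [ 0.2921 -0.2113] [-0.5 -0.5  0.6  2.2 -0.3 -0.1 -0.   0.1] in crate [-0.2776 -0.2514]
scene [313.5 179.5 341.5 197.5]
side [255.5 147.5 261.5 163.5]
```

```bash
python3 -m creep '[{"roll":-9.1,"gripper":0},{"roll":-9.1},{"roll":-9.2},{"dx":-3,"dy":-4.1},{"dx":-3,"dy":-4.1},{"dx":-3,"dy":-4.1},{"dx":-3,"dy":-4.1},{"dx":-3,"dy":-4.1},{"dx":-3,"dy":-4.1},{"dx":-3,"dy":-4.1},{"dx":-3,"dy":-4.1},{"dz":3},{}]'
```

```text
invalid input at $[0]: expected keys dx, dy, dz, roll, gripper
```

```bash
python3 -m creep '[{"dx":0,"dy":0,"dz":0,"roll":-9.1,"gripper":0},{"dx":0,"dy":0,"dz":0,"roll":-9.1,"gripper":0},{"dx":0,"dy":0,"dz":0,"roll":-9.2,"gripper":0},{"dx":-3,"dy":-4.1,"dz":0,"roll":0,"gripper":0},{"dx":-3,"dy":-4.1,"dz":0,"roll":0,"gripper":0},{"dx":-3,"dy":-4.1,"dz":0,"roll":0,"gripper":0},{"dx":-3,"dy":-4.1,"dz":0,"roll":0,"gripper":0},{"dx":-3,"dy":-4.1,"dz":0,"roll":0,"gripper":0},{"dx":-3,"dy":-4.1,"dz":0,"roll":0,"gripper":0},{"dx":-3,"dy":-4.1,"dz":0,"roll":0,"gripper":0},{"dx":-3,"dy":-4.1,"dz":0,"roll":0,"gripper":0},{"dx":0,"dy":0,"dz":3,"roll":0,"gripper":0},{"dx":0,"dy":0,"dz":0,"roll":0,"gripper":0}]'
cat > st.py <<'E'
from h import *
np.set_printoptions(precision=4,suppress=True)
s=status.read_state(); c=np.load("crate.npy"); R=np.array(s["tcp_rot"])
print(s["time"],"crateframe",inC(c,s["ee_pos"]),"z",s["ee_pos"][2],"xang",np.degrees(np.arctan2(R[1,0],R[0,0])-c[2]),"F",s["contact_force"],s["gripper_width"])
E
python3 st.py
```

```text
time: 3.18
ee_pos: [0.5231, 0.2333, 0.1875]
tcp_rot: [[-1.0, -0.013, -0.004], [-0.013, 1.0, -0.002], [0.004, -0.001, -1.0]]
contact_force: [-0.4, -0.4, -0.0]
gripper_width: 0.002
gripper_force: 0.0
3.175 crateframe [-0.0407  0.19  ] z 0.18754130864083893 xang -180.0118231857628 F [-0.4123 -0.3739 -0.0149] 0.002098415922312829
```

```bash
python3 -m creep '[{"dx":0,"dy":0,"dz":4.2,"roll":0,"gripper":0},{"dx":0,"dy":0,"dz":4.2,"roll":0,"gripper":0},{"dx":-1.5,"dy":0,"dz":0,"roll":0,"gripper":0},{"dx":-1.5,"dy":0,"dz":0,"roll":0,"gripper":0},{"dx":-1,"dy":0,"dz":0,"roll":0,"gripper":0},{"dx":-0.8,"dy":0,"dz":0,"roll":0,"gripper":0},{"dx":-0.8,"dy":0,"dz":0,"roll":0,"gripper":0}]'; python3 st.py
python3 - <<'E'
from h import *
a=optics.grab_frame("side")["img"][100:260,180:390]; b=optics.grab_frame("wrist")["img"]
c=np.zeros((384,800,3),np.uint8); c[:305,:400]=cv2.resize(a,(400,305),interpolation=2); c[:300,400:]=cv2.resize(b,(400,300))
cv2.imwrite("pics/latch.png",c)
E
```

```text
time: 4.05
ee_pos: [0.581, 0.2353, 0.1059]
tcp_rot: [[-1.0, -0.014, 0.001], [-0.014, 1.0, 0.0], [-0.001, 0.0, -1.0]]
contact_force: [0.0, 0.2, 0.3]
gripper_width: 0.001
gripper_force: 0.0
4.05 crateframe [0.0172 0.1912] z 0.10589622933995105 xang -179.9488835566697 F [0.0076 0.1528 0.3352] 0.0006334354851024593
```

View pics/latch.png

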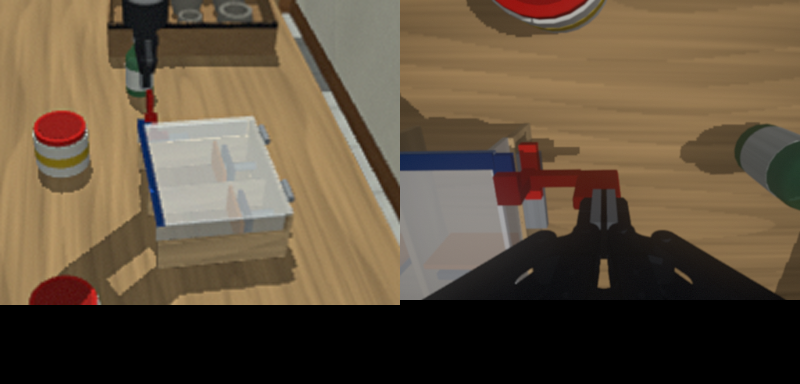

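The side view shows the finger next to the red tab, cover still shut. The wrist view shows the fingertips (600,190) overlapping the tab (575–620, 170–205). I can't tell which side of the tab they are on, so I'll check by projection.

```bash
python3 - <<'E'
from h import *
np.set_printoptions(precision=1,suppress=True)
c=np.load("crate.npy"); s=status.read_state(); t=np.array(s["ee_pos"])
for n in("wrist","scene","side"):
    p=optics.grab_frame(n); k=400/512
    print(n,p["origin"],"tip",proj(p,[t-[0,0,.019],t,t+[.011,0,-.019],t-[.011,0,.019]]).tolist())
    for x in(-.01,.01,.03): print(x,[proj(p,[W(c,x,y,z)])[0].round(0).tolist() for y,z in((.174,.112),(.206,.112),(.174,.066),(.206,.066))])
    for r in optics.mark_of(p,"latch_tab")[:2]: print(r["conf"],r["location"],inC(c,onz(p,r["location"],.1)).round(4).tolist())
    m=cv2.inRange(cv2.cvtColor(p["img"],cv2.COLOR_BGR2HSV),(170,120,60),(180,255,255))|cv2.inRange(cv2.cvtColor(p["img"],cv2.COLOR_BGR2HSV),(0,120,60),(6,255,255))
    _,_,st,_=cv2.connectedComponentsWithStats(m); print([x.tolist() for x in st[1:] if x[4]>20])
E
```

```text
wrist [0.5 0.2 0.3] tip [[258.1913925119804, 233.37804641475182], [257.93164457813833, 249.72616092382177], [257.9587563656122, 250.36715745691117], [258.4337268217901, 215.7098631689318]]
-0.01 [[221.0, 205.0], [289.0, 205.0], [230.0, 177.0], [283.0, 177.0]]
0.01 [[223.0, 243.0], [288.0, 243.0], [231.0, 208.0], [282.0, 208.0]]
0.03 [[224.0, 277.0], [287.0, 278.0], [232.0, 237.0], [281.0, 237.0]]
0.69 [253.4, 241.9] [0.0158, 0.1888]
[[120, 0, 121, 26, 2119], [120, 183, 162, 86, 5798]]
scene [ 1.3 -0.1  0.8] tip [[335.9700055120513, 185.55534959485948], [336.93300793176036, 180.645841182001], [337.3520742185175, 188.15367137087378], [334.60913957971337, 182.99683008405816]]
-0.01 [[328.0, 174.0], [339.0, 172.0], [326.0, 185.0], [336.0, 184.0]]
0.01 [[330.0, 178.0], [341.0, 176.0], [328.0, 190.0], [339.0, 188.0]]
0.03 [[333.0, 183.0], [344.0, 181.0], [331.0, 195.0], [341.0, 193.0]]
0.72 [335.6, 183.0] [0.0203, 0.187]
0.43 [380.8, 196.6] [0.0986, 0.2857]
[[151, 5, 22, 9, 159], [86, 9, 23, 10, 173], [52, 12, 25, 9, 179], [123, 28, 22, 10, 176], [154, 32, 19, 3, 33], [25, 34, 26, 12, 227], [92, 36, 22, 4, 33], [60, 39, 22, 4, 39], [28, 66, 33, 17, 401], [64, 86, 28, 17, 325], [22, 91, 24, 16, 211], [164, 142, 22, 14, 241], [292, 150, 29, 19, 432], [169, 166, 30, 22, 505], [312, 180, 30, 18, 211]]
side [ 0.5 -0.8  0.8] tip [[256.24720836239226, 153.66097317483622], [256.2445351289549, 148.9749810607085], [259.4864116899426, 153.47287959764907], [253.00416364864722, 153.8498001748968]]
-0.01 [[249.0, 151.0], [248.0, 145.0], [249.0, 162.0], [248.0, 157.0]]
0.01 [[255.0, 150.0], [254.0, 145.0], [255.0, 162.0], [254.0, 156.0]]
0.03 [[261.0, 150.0], [259.0, 145.0], [261.0, 161.0], [259.0, 156.0]]
0.42 [260.5, 153.2] [0.0296, 0.1732]
[[256, 147, 6, 17, 71], [198, 158, 27, 19, 415], [195, 244, 36, 31, 865], [141, 257, 31, 24, 580]]
```

```bash
python3 -m creep '[{"dx":-0.5,"dy":0,"dz":0,"roll":0,"gripper":0},{"dx":-0.5,"dy":0,"dz":0,"roll":0,"gripper":0},{"dx":0,"dy":0,"dz":0,"roll":0,"gripper":0}]'; python3 st.py
python3 - <<'E'
from h import *
for n in ("scene","side","wrist"):
    p=optics.grab_frame(n)
    h=cv2.cvtColor(p["img"],cv2.COLOR_BGR2HSV)
    m=cv2.inRange(h,(170,120,60),(180,255,255))|cv2.inRange(h,(0,120,60),(6,255,255))
    _,_,st,_=cv2.connectedComponentsWithStats(m); print(n,[x.tolist() for x in st[1:] if x[4]>20][-3:])
a=p["img"][150:350,150:370]; cv2.imwrite("pics/w2.png",cv2.resize(a,(660,600)))
E
```

```text
time: 4.82
ee_pos: [0.5908, 0.2355, 0.1053]
tcp_rot: [[-1.0, -0.014, 0.0], [-0.014, 1.0, 0.0], [-0.0, 0.0, -1.0]]
contact_force: [-0.1, 0.2, 1.3]
gripper_width: -0.002
gripper_force: 0.0
4.825 crateframe [0.027  0.1913] z 0.10528549611944654 xang -179.95041688705982 F [-0.0886  0.1651  1.3128] -0.0024917172979442613
scene [[292, 150, 29, 19, 432], [169, 166, 30, 22, 504], [312, 181, 29, 17, 203]]
side [[198, 158, 27, 19, 416], [195, 244, 37, 31, 864], [141, 257, 31, 24, 581]]
wrist [[150, 0, 63, 7, 297], [117, 170, 167, 85, 6680]]
```

View pics/w2.png

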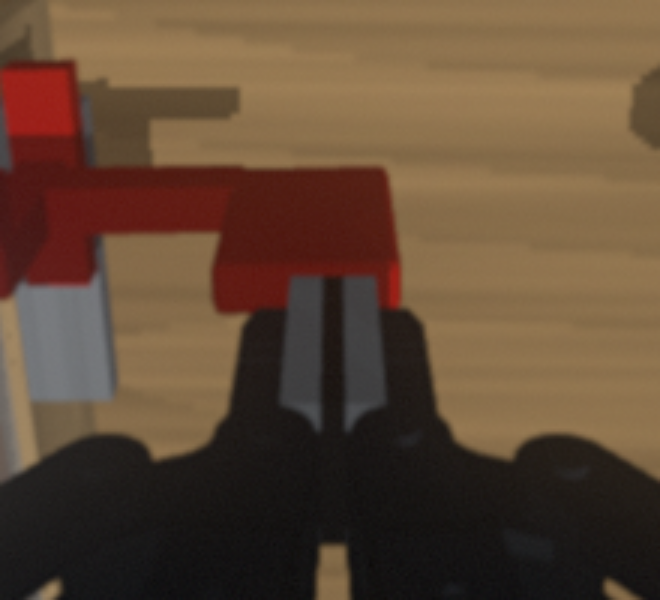

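```bash
python3 - <<'E'
from h import *
c=np.load("crate.npy"); s=status.read_state(); p=optics.grab_frame("wrist"); print(s["ee_pos"],p["origin"],bot.nose_length)
for v,z in((237.3,.112),(206.7,.066),(253.5,.112),(242.7,.112),(242.7,.0863)): print(v,z,inC(c,onz(p,(258,v),z)))
E
```

```text
[0.59020577 0.23536141 0.10521459] [0.50493724 0.23556102 0.25872256] 0.019
237.3 0.112 [0.01575534 0.1912655 ]
206.7 0.066 [0.017992   0.19089517]
253.5 0.112 [0.0247411  0.19125654]
242.7 0.112 [0.01871333 0.19126258]
242.7 0.0863 [0.03229932 0.19104385]
```

```bash
python3 -m creep '[{"dx":0,"dy":0,"dz":-3,"roll":0,"gripper":0},{"dx":3,"dy":0,"dz":0,"roll":0,"gripper":0},{"dx":2.5,"dy":0,"dz":0,"roll":0,"gripper":0},{"dx":0,"dy":0,"dz":2.3,"roll":0,"gripper":0},{"dx":0,"dy":0,"dz":2.2,"roll":0,"gripper":0},{"dx":0,"dy":0,"dz":0,"roll":0,"gripper":0},{"dx":0,"dy":0,"dz":0,"roll":0,"gripper":0}]'; python3 st.py
python3 - <<'E'
from h import *
p=optics.grab_frame("wrist")
a=p["img"][100:380,100:420]; cv2.imwrite("pics/w3.png",cv2.resize(a,(640,560)))
E
```

```text
time: 5.9
ee_pos: [0.5357, 0.2348, 0.0909]
tcp_rot: [[-1.0, -0.014, 0.001], [-0.014, 1.0, 0.0], [-0.001, 0.0, -1.0]]
contact_force: [-0.3, 0.6, 1.3]
gripper_width: -0.004
gripper_force: 0.0
5.9 crateframe [-0.0281  0.1913] z 0.09093774485917086 xang -179.94223269420507 F [-0.3115  0.6395  1.2833] -0.004383973512233321
```

View pics/w3.png

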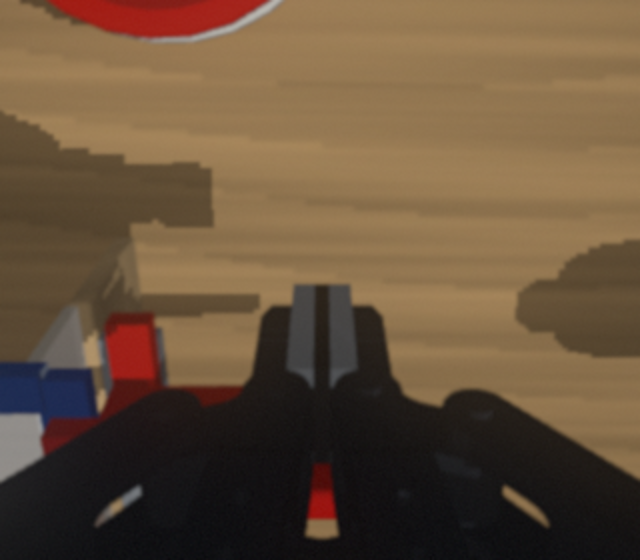

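The wrist view shows the shut fingertips at about (258,242), now in front of the red bar and clear of the tub. I'll push slowly at this lower height and watch the force.

```bash
python3 -m creep '[{"dx":-1.2,"dy":0,"dz":0,"roll":0,"gripper":0},{"dx":-1.2,"dy":0,"dz":0,"roll":0,"gripper":0},{"dx":-0.8,"dy":0,"dz":0,"roll":0,"gripper":0},{"dx":-0.6,"dy":0,"dz":0,"roll":0,"gripper":0},{"dx":-0.6,"dy":0,"dz":0,"roll":0,"gripper":0}]'; python3 st.py
python3 - <<'E'
from h import *
c=np.load("crate.npy");s=status.read_state();t=np.array(s["ee_pos"])
for n in ("scene","side"):
    p=optics.grab_frame(n)
    h=cv2.cvtColor(p["img"],cv2.COLOR_BGR2HSV)
    m=cv2.inRange(h,(170,120,60),(180,255,255))|cv2.inRange(h,(0,120,60),(6,255,255))
    _,_,st,_=cv2.connectedComponentsWithStats(m); print(n,[x.tolist() for x in st[1:] if x[4]>20][-4:])
    u,v=proj(p,[t])[0].astype(int)
    cv2.imwrite(f"pics/l_{n}.png",cv2.resize(p["img"][v-40:v+40,u-40:u+40],(400,400),interpolation=2))
cv2.imwrite("pics/l2.png",np.hstack([cv2.imread("pics/l_scene.png"),cv2.imread("pics/l_side.png")]))
E
```

```text
time: 6.58
ee_pos: [0.5789, 0.2352, 0.0901]
tcp_rot: [[-1.0, -0.014, -0.002], [-0.014, 1.0, -0.0], [0.002, -0.0, -1.0]]
contact_force: [-2.9, 0.3, 1.9]
gripper_width: 0.0
gripper_force: 1.7
6.575 crateframe [0.0151 0.1912] z 0.09006004600965709 xang -179.94954692376714 F [-2.8507  0.3228  1.9461] 0.00020451306494134348
scene [[164, 142, 23, 14, 244], [292, 150, 28, 19, 428], [169, 166, 30, 22, 504], [312, 182, 31, 18, 220]]
side [[259, 145, 6, 19, 75], [198, 158, 27, 19, 415], [195, 244, 36, 31, 864], [141, 257, 31, 24, 582]]
```

View pics/l2.png

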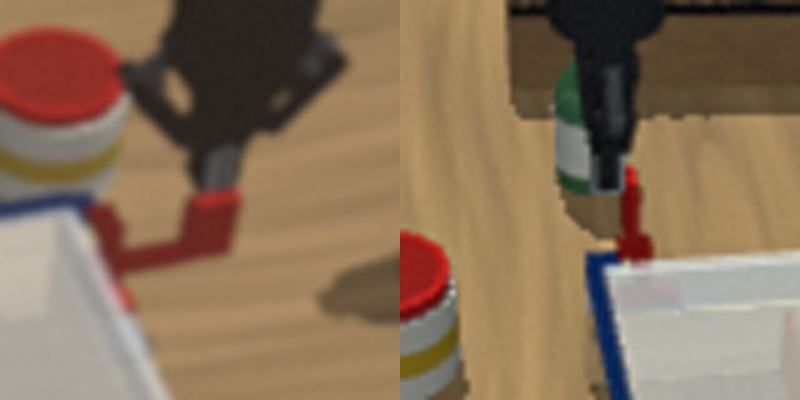

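The scene and side crops show the finger now bearing on the front face of the red tab, with 2.9 N and the latch starting to slide. I'll keep pushing.

```bash
python3 -m creep '[{"dx":-0.5,"dy":0,"dz":0,"roll":0,"gripper":0},{"dx":-0.5,"dy":0,"dz":0,"roll":0,"gripper":0},{"dx":-0.5,"dy":0,"dz":0,"roll":0,"gripper":0},{"dx":-0.5,"dy":0,"dz":0,"roll":0,"gripper":0},{"dx":0,"dy":0,"dz":0,"roll":0,"gripper":0}]'; python3 st.py
python3 - <<'E'
from h import *
for n in ("scene","side"):
    p=optics.grab_frame(n)
    h=cv2.cvtColor(p["img"],cv2.COLOR_BGR2HSV)
    m=cv2.inRange(h,(170,120,60),(180,255,255))|cv2.inRange(h,(0,120,60),(6,255,255))
    _,_,st,_=cv2.connectedComponentsWithStats(m); print(n,[x.tolist() for x in st[1:] if x[4]>20][-4:])
    m=cv2.inRange(h,(110,150,60),(125,255,255))[100:260,190:350]; v,u=np.nonzero(m); print("blue",u.mean()+190,v.mean()+100,len(u))
E
```

```text
time: 7.3
ee_pos: [0.6001, 0.2355, 0.0903]
tcp_rot: [[-1.0, -0.014, 0.001], [-0.014, 1.0, 0.0], [-0.001, 0.0, -1.0]]
contact_force: [-0.3, -0.5, -0.4]
gripper_width: 0.0
gripper_force: 0.0
7.3 crateframe [0.0363 0.1912] z 0.09033673692697858 xang -179.94547338366658 F [-0.2764 -0.5343 -0.4288] 0.0003445321244535748
scene [[164, 142, 23, 14, 240], [292, 150, 28, 12, 243], [169, 166, 30, 22, 501], [330, 187, 16, 15, 143]]
blue 245.04347826086956 172.26086956521738 69
side [[262, 145, 15, 28, 148], [198, 158, 27, 19, 416], [195, 245, 37, 30, 862], [141, 257, 31, 24, 581]]
blue 282.80555555555554 153.41666666666666 36
```

The tab has moved about 20 mm and the blue edge of the cover is rising. I'll back off, turn the tool a quarter turn and go to the yellow tub's outer side.

```bash
python3 -m creep '[{"dx":3,"dy":0,"dz":0,"roll":0,"gripper":0},{"dx":3,"dy":0.5,"dz":-1,"roll":0,"gripper":0},{"dx":3,"dy":2.5,"dz":-2,"roll":0,"gripper":0},{"dx":3,"dy":2.5,"dz":0,"roll":0,"gripper":8.5},{"dx":3,"dy":0.5,"dz":0,"roll":0,"gripper":8.5},{"dx":2.5,"dy":0,"dz":0,"roll":0,"gripper":8.5},{"dx":0,"dy":0,"dz":0,"roll":10,"gripper":8.5},{"dx":0,"dy":0,"dz":0,"roll":10,"gripper":8.5},{"dx":0,"dy":0,"dz":0,"roll":10,"gripper":8.5},{"dx":0,"dy":0,"dz":0,"roll":10,"gripper":8.5},{"dx":0,"dy":0,"dz":0,"roll":10,"gripper":8.5},{"dx":0,"dy":0,"dz":0,"roll":10,"gripper":8.5},{"dx":0,"dy":0,"dz":0,"roll":10,"gripper":8.5},{"dx":0,"dy":0,"dz":0,"roll":10,"gripper":8.5},{"dx":0,"dy":0,"dz":0,"roll":10,"gripper":8.5},{"dx":0,"dy":0,"dz":0,"roll":0,"gripper":8.5}]'; python3 st.py
python3 - <<'E'
from h import *
c=np.load("crate.npy");s=status.read_state();t=np.array(s["ee_pos"]); print(s["joint_positions"])
p=optics.grab_frame("scene"); q=optics.grab_frame("side")
u,v=proj(p,[t])[0]; u2,v2=proj(q,[t])[0]; print(u,v,u2,v2)
print("tip19",proj(p,[t-[0,0,.019]]),proj(q,[t-[0,0,.019]]))
cv2.imwrite("pics/o.png",np.hstack([cv2.resize(p["img"][100:250,200:400],(400,300)),cv2.resize(q["img"][int(v2)-50:int(v2)+50,int(u2)-66:int(u2)+67],(400,300),interpolation=2)]))
E
```

```text
time: 9.4
ee_pos: [0.4238, 0.2931, 0.1206]
tcp_rot: [[-0.016, 1.0, 0.001], [1.0, 0.016, 0.0], [0.0, 0.001, -1.0]]
contact_force: [-0.1, 0.2, -0.4]
gripper_width: 0.992
gripper_force: 0.0
9.4 crateframe [-0.1392  0.2512] z 0.12060002527117407 xang 90.13107869482782 F [-0.1384  0.1612 -0.37  ] 0.9917380746546248
[ 6.02352428e-01  3.06649894e-01  1.95571811e+00 -2.63235505e-04
  8.78204293e-01  5.86846227e-01]
337.18382783284244 141.23312885681455 208.6624352412662 138.47073531361534
tip19 [[336.3106694  146.13332699]] [[209.14205283 143.16381877]]
```

View pics/o.png

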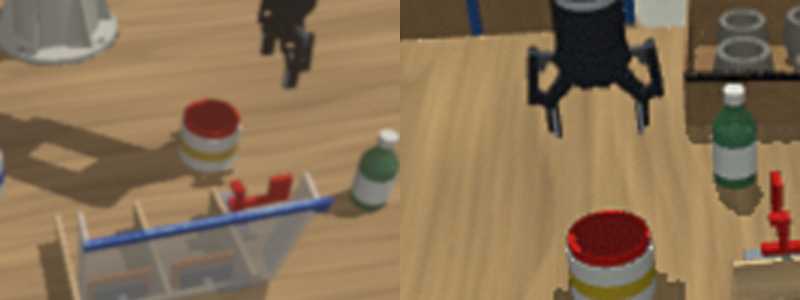

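The side crop shows the open fingertips at about (600,133), roughly 20 mm above the projected TCP, so the real tool stands about 26 mm higher than reported. The cover is rising. I'll descend beside the yellow tub, allowing for that offset, and watch the force.

```bash
python3 -m creep '[{"dx":0,"dy":0,"dz":4,"roll":0,"gripper":8.5},{"dx":0,"dy":0,"dz":4,"roll":0,"gripper":8.5},{"dx":0,"dy":0,"dz":1.5,"roll":0,"gripper":8.5},{"dx":0,"dy":0,"dz":1,"roll":0,"gripper":8.5},{"dx":0,"dy":0,"dz":0.5,"roll":0,"gripper":8.5},{"dx":0,"dy":0,"dz":0,"roll":0,"gripper":8.5}]'; python3 st.py
python3 - <<'E'
from h import *
c=np.load("crate.npy");s=status.read_state();t=np.array(s["ee_pos"])
p=optics.grab_frame("scene"); q=optics.grab_frame("side")
u2,v2=map(int,proj(q,[t])[0]);print(u2,v2)
cv2.imwrite("pics/o2.png",np.hstack([cv2.resize(p["img"][100:250,200:400],(400,300)),cv2.resize(q["img"][v2-50:v2+50,u2-66:u2+67],(400,300),interpolation=2)]))
E
```

```text
time: 10.25
ee_pos: [0.4238, 0.2933, 0.0108]
tcp_rot: [[-0.015, 1.0, 0.001], [1.0, 0.015, 0.0], [0.0, 0.001, -1.0]]
contact_force: [-0.9, 0.7, -0.2]
gripper_width: 0.992
gripper_force: 0.0
10.25 crateframe [-0.1392  0.2513] z 0.010784098217543954 xang 90.07643529892978 F [-0.9037  0.6568 -0.22  ] 0.9916306292707059
211 164
```

View pics/o2.png

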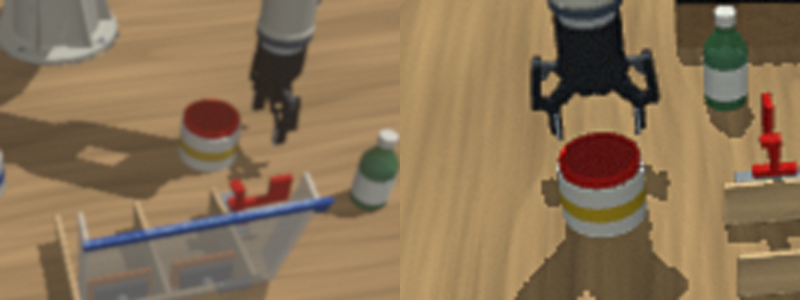

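The pictures show the open fingers straddling clear behind the tub with no contact, and the cover up. Now I'll push the yellow tub sideways toward its cell's centre line.

```bash
python3 -m creep '[{"dx":-1.8,"dy":0,"dz":0,"roll":0,"gripper":8.5},{"dx":-1.8,"dy":0,"dz":0,"roll":0,"gripper":8.5},{"dx":-1.2,"dy":0,"dz":0,"roll":0,"gripper":8.5},{"dx":-0.8,"dy":0,"dz":0,"roll":0,"gripper":8.5},{"dx":-0.8,"dy":0,"dz":0,"roll":0,"gripper":8.5},{"dx":-0.8,"dy":0,"dz":0,"roll":0,"gripper":8.5},{"dx":-0.8,"dy":0,"dz":0,"roll":0,"gripper":8.5},{"dx":-0.8,"dy":0,"dz":0,"roll":0,"gripper":8.5}]'; python3 st.py
cat > tubs.py <<'E'
from h import *
import sys
np.set_printoptions(precision=4,suppress=True)
c=np.load("crate.npy"); ps={n:optics.grab_frame(n) for n in("scene","side")}
def lidfit(p,g):  # red lid blob nearest to the guess
    h=cv2.cvtColor(p["img"],cv2.COLOR_BGR2HSV)
    m=cv2.inRange(h,(168,110,50),(180,255,255))|cv2.inRange(h,(0,110,50),(7,255,255))
    _,_,st,ce=cv2.connectedComponentsWithStats(m)
    g0=proj(p,[W(c,*g,.073)])[0]
    k=min([i for i in range(1,len(st)) if st[i][4]>100],key=lambda i:np.hypot(*(ce[i]-g0)))
    return np.r_[st[k][:2],st[k][:2]+st[k][2:4]]-.5
def lid(p,v):
    q=proj(p,cyl(*W(c,v[0],v[1],0)[:2],parts=((.0455,.066),(.0455,.078)))); return np.r_[q.min(0),q.max(0)]
for i in range(1,len(sys.argv),2):
    g=(float(sys.argv[i]),float(sys.argv[i+1]))
    obs=[(p,lidfit(p,g)) for p in ps.values()]
    f=least_squares(lambda v:np.concatenate([lid(p,v)-m for p,m in obs]),g,loss='soft_l1')
    print("tub in crate",f.x,np.round(f.fun,1))
E
python3 tubs.py -.139 .14 -.139 -.2335
```

```text
time: 11.35
ee_pos: [0.4248, 0.2048, 0.0104]
tcp_rot: [[-0.014, 1.0, 0.0], [1.0, 0.014, 0.0], [0.0, 0.0, -1.0]]
contact_force: [0.1, 3.0, 1.1]
gripper_width: 0.997
gripper_force: 1.7
11.35 crateframe [-0.1394  0.1629] z 0.010355824907850291 xang 90.06086623448053 F [0.1363 3.0253 1.0918] 0.9972640457250695
tub in crate [-0.1386  0.131 ] [-0.7 -0.8  3.4  0.3 -0.1 -0.1  0.2  1. ]
tub in crate [-0.14   -0.2309] [ 1.4  0.2  0.3  0.1 -0.4  0.3  0.3  1.1]
```

```bash
python3 -m creep '[{"dx":-0.9,"dy":0,"dz":0,"roll":0,"gripper":8.5},{"dx":-0.9,"dy":0,"dz":0,"roll":0,"gripper":8.5},{"dx":-0.9,"dy":0,"dz":0,"roll":0,"gripper":8.5},{"dx":-0.9,"dy":0,"dz":0,"roll":0,"gripper":8.5},{"dx":-0.9,"dy":0,"dz":0,"roll":0,"gripper":8.5},{"dx":-0.9,"dy":0,"dz":0,"roll":0,"gripper":8.5},{"dx":-0.9,"dy":0,"dz":0,"roll":0,"gripper":8.5},{"dx":-0.5,"dy":0,"dz":0,"roll":0,"gripper":8.5},{"dx":0,"dy":0,"dz":0,"roll":0,"gripper":8.5}]'; python3 st.py; python3 tubs.py -.139 .06
```

```text
time: 12.58
ee_pos: [0.4256, 0.1365, 0.0102]
tcp_rot: [[-0.014, 1.0, -0.0], [1.0, 0.014, -0.0], [-0.0, -0.0, -1.0]]
contact_force: [0.4, 0.1, 0.1]
gripper_width: 0.993
gripper_force: 0.0
12.575 crateframe [-0.1395  0.0945] z 0.010232802824976135 xang 90.03807317483931 F [0.3537 0.105  0.0707] 0.9926950870243758
tub in crate [-0.1398  0.0612] [-0.1 -1.   3.9  0.4  0.2  1.8 -0.2  0.6]
```

```bash
python3 -m creep '[{"dx":-0.4,"dy":0,"dz":0,"roll":0,"gripper":8.5},{"dx":1.5,"dy":0,"dz":0,"roll":0,"gripper":8.5},{"dx":2.5,"dy":0,"dz":0,"roll":0,"gripper":8.5},{"dx":0,"dy":0,"dz":-4.5,"roll":0,"gripper":8.5},{"dx":0,"dy":0,"dz":-5,"roll":0,"gripper":8.5},{"dx":-3.5,"dy":-4.5,"dz":0,"roll":0,"gripper":6},{"dx":-3.7,"dy":-4.1,"dz":0,"roll":0,"gripper":6},{"dx":0,"dy":0,"dz":0,"roll":-10,"gripper":6},{"dx":0,"dy":0,"dz":0,"roll":-10,"gripper":6},{"dx":0,"dy":0,"dz":0,"roll":-10,"gripper":6},{"dx":0,"dy":0,"dz":0,"roll":-10,"gripper":6},{"dx":0,"dy":0,"dz":0,"roll":-10,"gripper":6},{"dx":0,"dy":0,"dz":0,"roll":-10,"gripper":6},{"dx":0,"dy":0,"dz":0,"roll":-10,"gripper":6},{"dx":0,"dy":0,"dz":0,"roll":-10,"gripper":6},{"dx":0,"dy":0,"dz":0,"roll":-10,"gripper":6},{"dx":0,"dy":0,"dz":0,"roll":0,"gripper":6}]'; python3 st.py; python3 tubs.py -.139 .06
```

```text
time: 14.8
ee_pos: [0.3402, 0.1004, 0.1054]
tcp_rot: [[-1.0, -0.014, 0.0], [-0.014, 1.0, 0.0], [-0.0, 0.0, -1.0]]
contact_force: [0.1, 1.4, 0.4]
gripper_width: 0.702
gripper_force: 0.0
14.8 crateframe [-0.2254  0.0595] z 0.10535102756648541 xang -179.98164854640436 F [0.0746 1.4183 0.3909] 0.7023421422364079
tub in crate [-0.1398  0.0593] [ 0.3 -0.9  0.3  0.5  0.1  0.2 -0.1  1. ]
```

```bash
python3 -m creep '[{"dx":0,"dy":0,"dz":4,"roll":0,"gripper":6},{"dx":0,"dy":0,"dz":4,"roll":0,"gripper":6},{"dx":0,"dy":0,"dz":1.5,"roll":0,"gripper":6},{"dx":-1.5,"dy":0,"dz":0,"roll":0,"gripper":6},{"dx":-1.2,"dy":-0.1,"dz":0,"roll":0,"gripper":6},{"dx":-1,"dy":0,"dz":0,"roll":0,"gripper":6},{"dx":-1,"dy":0,"dz":0,"roll":0,"gripper":6},{"dx":-1,"dy":0,"dz":0,"roll":0,"gripper":6},{"dx":-1,"dy":0,"dz":0,"roll":0,"gripper":6},{"dx":-1,"dy":0,"dz":0,"roll":0,"gripper":6},{"dx":-1,"dy":0,"dz":0,"roll":0,"gripper":6},{"dx":-1,"dy":0,"dz":0,"roll":0,"gripper":6}]'; python3 st.py; python3 tubs.py -.08 .06
python3 - <<'E'
from h import *
c=np.load("crate.npy");p=optics.grab_frame("side")
for u,v in((197,128),(230,215)): print(inC(c,onz(p,(u/3.81+240,v/3.81+140),.062)))
h=cv2.cvtColor(p["img"],cv2.COLOR_BGR2HSV)
# colours along a line through each cell at pad mid-height
for y in(.09,.058,.03,-.03,-.058):
    q=proj(p,[W(c,x,y,.061) for x in np.arange(.1,.18,.004)]).astype(int)
    print(y,[h[b,a].tolist() for a,b in q])
E
```

```text
time: 16.4
ee_pos: [0.4365, 0.1, 0.0106]
tcp_rot: [[-1.0, -0.014, -0.002], [-0.014, 1.0, -0.0], [0.002, -0.0, -1.0]]
contact_force: [-6.4, 0.1, 5.4]
gripper_width: 0.705
gripper_force: 3.9
16.4 crateframe [-0.129   0.0578] z 0.01057820283044494 xang -179.9654635039834 F [-6.3782  0.1001  5.3574] 0.7049294986537156
tub in crate [-0.0791  0.0566] [ 0.9 -0.   0.1  0.9 -2.1  0.3  0.4  1.1]
[0.12360294 0.1011437 ]
[ 0.1290134 -0.0119673]
0.09 [[19, 97, 126], [19, 100, 127], [19, 100, 128], [19, 99, 129], [19, 96, 127], [17, 118, 112], [12, 225, 160], [12, 206, 197], [16, 120, 130], [19, 90, 124], [20, 72, 113], [19, 80, 118], [19, 98, 130], [18, 98, 133], [19, 96, 133], [19, 98, 133], [19, 99, 132], [19, 97, 131], [19, 97, 129], [18, 98, 128]]
0.058 [[19, 99, 121], [19, 95, 126], [19, 93, 123], [18, 101, 121], [14, 183, 96], [13, 218, 90], [13, 219, 134], [13, 214, 203], [11, 189, 128], [105, 56, 64], [108, 40, 83], [9, 20, 89], [19, 96, 133], [18, 100, 132], [19, 98, 130], [19, 98, 130], [19, 98, 130], [19, 97, 131], [17, 101, 109], [19, 97, 97]]
0.03 [[19, 115, 93], [18, 108, 92], [17, 
[... 184 characters left out ...]
5, 116], [90, 11, 111], [90, 13, 140], [90, 13, 139], [90, 13, 136], [98, 21, 136]]
-0.03 [[19, 96, 130], [19, 95, 131], [18, 95, 131], [19, 97, 131], [20, 95, 131], [19, 95, 129], [16, 124, 115], [13, 219, 218], [12, 191, 218], [17, 102, 140], [110, 23, 66], [112, 35, 80], [13, 25, 93], [19, 100, 128], [19, 96, 133], [19, 95, 134], [18, 95, 126], [19, 98, 122], [19, 96, 125], [19, 99, 124]]
-0.058 [[19, 96, 120], [18, 96, 119], [19, 95, 121], [19, 93, 121], [11, 187, 94], [13, 241, 92], [13, 230, 91], [13, 221, 193], [12, 212, 212], [4, 113, 68], [102, 49, 67], [107, 44, 82], [0, 0, 81], [18, 96, 127], [19, 100, 125], [19, 98, 125], [19, 95, 126], [19, 96, 128], [19, 98, 117], [19, 98, 99]]
```

```bash
python3 -m creep '[{"dx":-1,"dy":0.05,"dz":0,"roll":0,"gripper":6},{"dx":-1,"dy":0,"dz":0,"roll":0,"gripper":6},{"dx":-1,"dy":0,"dz":0,"roll":0,"gripper":6},{"dx":-1,"dy":0,"dz":0,"roll":0,"gripper":6},{"dx":-1,"dy":0,"dz":0,"roll":0,"gripper":6},{"dx":-1,"dy":0,"dz":0,"roll":0,"gripper":6},{"dx":-1,"dy":0,"dz":0,"roll":0,"gripper":6},{"dx":-1,"dy":0,"dz":0,"roll":0,"gripper":6},{"dx":-1,"dy":0,"dz":0,"roll":0,"gripper":6},{"dx":-1,"dy":0,"dz":0,"roll":0,"gripper":6},{"dx":-1,"dy":0,"dz":0,"roll":0,"gripper":6},{"dx":-1,"dy":0,"dz":0,"roll":0,"gripper":6},{"dx":-1,"dy":0,"dz":0,"roll":0,"gripper":6}]'; python3 st.py; python3 tubs.py .05 .06
```

```text
time: 18.18
ee_pos: [0.5679, 0.1026, 0.0103]
tcp_rot: [[-1.0, -0.014, -0.0], [-0.014, 1.0, 0.0], [0.0, 0.0, -1.0]]
contact_force: [-4.5, -0.4, 2.8]
gripper_width: 0.706
gripper_force: 2.7
18.175 crateframe [0.0023 0.0587] z 0.010289724966692004 xang -179.93920846198964 F [-4.5408 -0.3993  2.827 ] 0.7057730629784744
tub in crate [0.0523 0.0588] [ 0.5 -0.3  0.8  7.5 -5.  13.   0.1  1.4]
```

```bash
python3 -m creep '[{"dx":-0.5,"dy":0,"dz":0,"roll":0,"gripper":6},{"dx":-0.5,"dy":0,"dz":0,"roll":0,"gripper":6},{"dx":-0.3,"dy":0,"dz":0,"roll":0,"gripper":6},{"dx":-0.3,"dy":0,"dz":0,"roll":0,"gripper":6}]'; python3 st.py; python3 tubs.py .065 .06
```

```text
time: 18.77
ee_pos: [0.5832, 0.1028, 0.0102]
tcp_rot: [[-1.0, -0.014, -0.0], [-0.014, 1.0, -0.0], [0.0, -0.0, -1.0]]
contact_force: [-3.7, 0.2, -0.1]
gripper_width: 0.701
gripper_force: 1.8
18.775 crateframe [0.0176 0.0587] z 0.010218206132290818 xang -179.9421903101952 F [-3.6697  0.2241 -0.1218] 0.7006959085920508
tub in crate [0.0679 0.0571] [ 0.3 -0.5  1.1 11.  -4.   5.   0.2  1.4]
```

```bash
for i in 1; do python3 -m creep '[{"dx":-0.2,"dy":0,"dz":0,"roll":0,"gripper":6},{"dx":-0.2,"dy":0,"dz":0,"roll":0,"gripper":6},{"dx":0,"dy":0,"dz":0,"roll":0,"gripper":6}]' | grep contact; python3 st.py
python3 -m creep '[{"dx":-0.1,"dy":0,"dz":0,"roll":0,"gripper":6},{"dx":-0.1,"dy":0,"dz":0,"roll":0,"gripper":6}]'|grep contact; python3 st.py
python3 -m creep '[{"dx":-0.1,"dy":0,"dz":0,"roll":0,"gripper":6},{"dx":-0.1,"dy":0,"dz":0,"roll":0,"gripper":6}]'|grep contact; python3 st.py; done
```

```text
contact_force: [-1.7, 0.3, -0.2]
19.25 crateframe [0.022  0.0587] z 0.010302535930536597 xang -179.9450945969805 F [-1.7328  0.2702 -0.2106] 0.7038696339752131
contact_force: [-2.9, 0.6, -0.2]
19.5 crateframe [0.0236 0.0587] z 0.010286104114211898 xang -179.94304375663407 F [-2.9452  0.5683 -0.1559] 0.7034287862589252
contact_force: [-6.4, 0.0, 3.2]
19.75 crateframe [0.025  0.0587] z 0.010171847419106764 xang -179.92801485102686 F [-6.4127  0.0333  3.1576] 0.7043972004357864
```

```bash
cat > ok.py <<'E'
from h import *
import sys
s=status.read_state(); c=np.load("crate.npy"); F=s["contact_force"]
print(round(s["time"],2),inC(c,s["ee_pos"]).round(4),np.round(F,1)); sys.exit(F[0]<-float(sys.argv[1]))
E
R='python3 ok.py 9'
python3 -m creep '[{"dx":-0.1,"dy":0,"dz":0,"roll":0,"gripper":6}]'>/dev/null; $R &&
python3 -m creep '[{"dx":-0.1,"dy":0,"dz":0,"roll":0,"gripper":6}]'>/dev/null; $R &&
python3 -m creep '[{"dx":-0.1,"dy":0,"dz":0,"roll":0,"gripper":6}]'>/dev/null; $R &&
python3 -m creep '[{"dx":-0.1,"dy":0,"dz":0,"roll":0,"gripper":6}]'>/dev/null; $R
```

```text
19.88 [0.0258 0.0587] [-6.   1.3  2.3]
19.88 [0.0258 0.0587] [-6.   1.3  2.3]
19.88 [0.0258 0.0587] [-6.   1.3  2.3]
19.88 [0.0258 0.0587] [-6.   1.3  2.3]False
False
False
False
```

```bash
sed -i 's/sys.exit(\(.*\))$/sys.exit(int(\1))/' ok.py
python3 -m creep '[{"dx":-0.1,"dy":0,"dz":0,"roll":0,"gripper":6}]'>/dev/null && python3 ok.py 8 &&
python3 -m creep '[{"dx":-0.1,"dy":0,"dz":0,"roll":0,"gripper":6}]'>/dev/null && python3 ok.py 8 &&
python3 -m creep '[{"dx":-0.1,"dy":0,"dz":0,"roll":0,"gripper":6}]'>/dev/null && python3 ok.py 8 &&
python3 -m creep '[{"dx":-0.1,"dy":0,"dz":0,"roll":0,"gripper":6}]'>/dev/null && python3 ok.py 8 &&
python3 -m creep '[{"dx":-0.1,"dy":0,"dz":0,"roll":0,"gripper":6}]'>/dev/null && python3 ok.py 8
```

```text
20.0 [0.0267 0.0587] [-6.6  0.3  2.8]
20.12 [0.0273 0.0587] [-8.8 -0.   3.6]
```

```bash
python3 -m creep '[{"dx":0,"dy":0,"dz":0,"roll":0,"gripper":6}]'>/dev/null && python3 ok.py 10 ; 
python3 -m creep '[{"dx":-0.1,"dy":0,"dz":0,"roll":0,"gripper":6}]'>/dev/null && python3 ok.py 9.5 &&
python3 -m creep '[{"dx":-0.1,"dy":0,"dz":0,"roll":0,"gripper":6}]'>/dev/null && python3 ok.py 9.5 &&
python3 -m creep '[{"dx":-0.1,"dy":0,"dz":0,"roll":0,"gripper":6}]'>/dev/null && python3 ok.py 9.5; python3 tubs.py .077 .058
```

```text
20.25 [0.0273 0.0587] [-8.   0.   3.5]
20.38 [0.0273 0.0586] [-12.9   0.6   4. ]
tub in crate [0.0748 0.0575] [ 0.1 -0.8  2.  12.9 -5.8  3.8  0.3  1.1]
```

```bash
python3 ok.py 20; python3 - <<'E'
from h import *
c=np.load("crate.npy");p=optics.grab_frame("side")
h=cv2.cvtColor(p["img"],cv2.COLOR_BGR2HSV)
for y in(.1,.095,.09,.08,.03,.02,-.025,-.058):
    X=np.arange(.108,.160,.002)
    q=proj(p,[W(c,x,y,.062) for x in X])
    m=[cv2.getRectSubPix(p["img"],(1,1),tuple(map(float,a)))[0,0] for a in q]
    hv=cv2.cvtColor(np.array([m],np.uint8),cv2.COLOR_BGR2HSV)[0]
    print(y,' '.join(f"{int(a*1000)}:{b[0]}/{b[1]}/{b[2]}" for a,b in zip(X,hv)))
E
```

```text
20.48 [0.0273 0.0586] [-10.3  -0.1   4.1]
0.1 108:0/211/152 110:1/214/155 112:1/215/161 114:1/221/173 116:2/214/181 118:2/201/185 120:5/184/177 122:9/177/171 124:13/181/166 126:13/180/174 128:13/172/176 130:15/128/147 132:18/99/132 134:19/93/129 136:19/94/130 138:19/95/131 140:19/98/130 142:19/99/129 144:18/97/129 146:19/97/129 148:19/98/130 150:19/96/130 152:19/96/130 154:18/99/131 156:19/98/130 158:19/98/130
0.095 108:1/215/152 110:1/210/152 112:1/212/154 114:1/215/159 116:1/218/171 118:1/218/177 120:2/214/180 122:6/216/172 124:10/216/171 126:12/209/189 128:13/185/178 130:15/140/151 132:17/113/136 134:20/93/126 136:19/93/126 138:18/90/124 140:19/89/121 142:19/89/123 144:19/93/126 146:19/98/128 148:18/98/128 150:18/96/127 152:19/98/127 154:19/98/127 156:19/94/127 158:19/96/128
0.09 108:1/209/151 110:1/209/151 112:1/208/151 114:1/207/155 116:1/211/161 118:0/212/172 120:1/215/180 122:4/222/183 124:7/220/189 126:10/213/195 128:12/188/182 130:14/154/161 132:17/105/133 134:19/84/116 136:20/69/104 138:19/49/99 140:18/46/100 142:18/57/107 144:19/78/118 146:19/92/128 148:19/99/132 150:19/98
[... 1227 characters left out ...]
4/130 116:19/94/130 118:19/94/128 120:18/102/123 122:16/121/114 124:13/186/125 126:12/218/153 128:12/214/203 130:13/192/194 132:14/159/170 134:18/107/138 136:20/90/128 138:20/82/121 140:20/58/105 142:19/54/104 144:17/63/110 146:18/78/118 148:19/90/127 150:19/101/134 152:19/99/134 154:19/97/134 156:19/95/134 158:19/96/133
-0.058 108:18/95/123 110:18/96/122 112:18/105/117 114:14/150/104 116:12/208/92 118:12/230/93 120:12/228/93 122:13/219/98 124:13/218/116 126:13/217/161 128:13/217/199 130:12/213/202 132:12/196/138 134:9/129/69 136:107/44/41 138:103/67/53 140:103/53/67 142:107/44/81 144:107/22/83 146:15/17/88 148:18/70/109 150:19/91/121 152:19/100/127 154:19/101/126 156:19/99/126 158:18/98/127
```

```bash
python3 -m creep '[{"dx":-0.05,"dy":0,"dz":0,"roll":0,"gripper":6}]'>/dev/null; python3 ok.py 13 && python3 -m creep '[{"dx":-0.05,"dy":0,"dz":0,"roll":0,"gripper":6}]' >/dev/null; python3 st.py
```

```text
20.65 [0.0273 0.0586] [-13.1   0.4   4.9]
20.65 crateframe [0.0273 0.0586] z 0.009710716914854978 xang -179.88457088310307 F [-13.1088   0.4069   4.8838] 0.7024305708503018
```

```bash
python3 - <<'E'
from h import *
p=optics.grab_frame("scene")["img"]; q=optics.grab_frame("side")["img"]; w=optics.grab_frame("wrist")["img"]
R=lambda a,s:cv2.resize(a,s,interpolation=2)
top=np.hstack([R(p[140:260,220:360],(400,343)),R(q[120:223,220:340],(400,343))])
bot_=np.hstack([R(w,(340,255)),np.zeros((255,460,3),np.uint8)])
cv2.imwrite("pics/jam.png",np.vstack([top,bot_]))
E
```

```text
(no output)
```

View pics/jam.png

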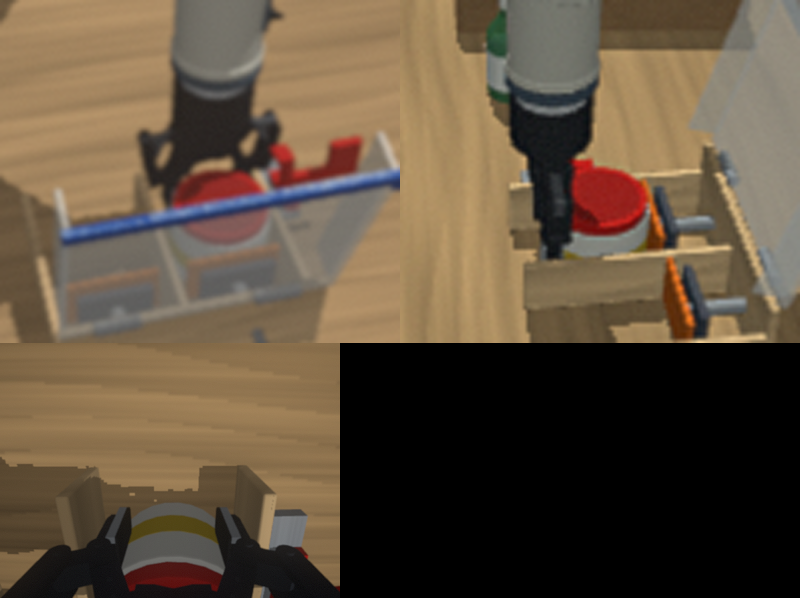

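The picture shows the yellow tub just touching its pad. The right-hand (+y) finger knuckle, at scene crop (265,130), is up against the red latch block at (280,165), so the knuckle is what stalled, not the pad. I'll back off, narrow the fingers, shift them inward and finish with a central push.

```bash
python3 -m creep '[{"dx":1.5,"dy":0,"dz":0,"roll":0,"gripper":6},{"dx":1.5,"dy":0,"dz":0,"roll":0,"gripper":2},{"dx":0,"dy":-0.7,"dz":-0.8,"roll":0,"gripper":2},{"dx":0,"dy":-0.7,"dz":0,"roll":0,"gripper":2},{"dx":0,"dy":0,"dz":0,"roll":0,"gripper":2},{"dx":-0.7,"dy":0,"dz":0,"roll":0,"gripper":2},{"dx":-0.4,"dy":0,"dz":0,"roll":0,"gripper":2}]' >/dev/null; python3 st.py; python3 ok.py 5 && python3 -m creep '[{"dx":-0.2,"dy":0,"dz":0,"roll":0,"gripper":2},{"dx":-0.2,"dy":0,"dz":0,"roll":0,"gripper":2}]' >/dev/null ; python3 ok.py 9 && python3 -m creep '[{"dx":-0.2,"dy":0,"dz":0,"roll":0,"gripper":2},{"dx":-0.2,"dy":0,"dz":0,"roll":0,"gripper":2}]' >/dev/null ; python3 ok.py 9
```

```text
21.675 crateframe [0.0121 0.0448] z 0.018234842896199883 xang -179.94478393396133 F [-0.3535 -0.1892  0.2267] 0.23602868269197666
21.68 [0.0121 0.0448] [-0.4 -0.2  0.2]
21.93 [0.0152 0.0448] [-0.2 -0.4 -0.5]
22.18 [0.0176 0.0447] [-6.  -0.5  2.6]
```

```bash

python3 -m creep '[{"dx":-0.1,"dy":0,"dz":0,"roll":0,"gripper":2}]'>/dev/null && python3 ok.py 10 &&
python3 -m creep '[{"dx":-0.1,"dy":0,"dz":0,"roll":0,"gripper":2}]'>/dev/null && python3 ok.py 10 &&
python3 -m creep '[{"dx":-0.1,"dy":0,"dz":0,"roll":0,"gripper":2}]'>/dev/null && python3 ok.py 10 &&
python3 -m creep '[{"dx":-0.1,"dy":0,"dz":0,"roll":0,"gripper":2}]'>/dev/null && python3 ok.py 10 &&
python3 -m creep '[{"dx":-0.1,"dy":0,"dz":0,"roll":0,"gripper":2}]'>/dev/null && python3 ok.py 10 &&
python3 -m creep '[{"dx":-0.1,"dy":0,"dz":0,"roll":0,"gripper":2}]'>/dev/null && python3 ok.py 10
```

```text
22.3 [0.0186 0.0447] [-5.5 -0.4  4.8]
22.43 [0.0194 0.0446] [-7.2 -0.4  3.2]
22.55 [0.0203 0.0446] [-5.8  0.1  4.4]
22.68 [0.0213 0.0446] [-6.1  0.5  3.7]
22.8 [0.0223 0.0446] [-5.3  0.6  3.8]
22.93 [0.0232 0.0446] [-7.2  0.7  4.6]
```

Moving freely again. The force is now friction plus the spring, so I'll continue in 1 mm rows.

```bash

python3 -m creep '[{"dx":-0.1,"dy":0,"dz":0,"roll":0,"gripper":2}]'>/dev/null && python3 ok.py 9.5 &&
python3 -m creep '[{"dx":-0.1,"dy":0,"dz":0,"roll":0,"gripper":2}]'>/dev/null && python3 ok.py 9.5 &&
python3 -m creep '[{"dx":-0.1,"dy":0,"dz":0,"roll":0,"gripper":2}]'>/dev/null && python3 ok.py 9.5 &&
python3 -m creep '[{"dx":-0.1,"dy":0,"dz":0,"roll":0,"gripper":2}]'>/dev/null && python3 ok.py 9.5 &&
python3 -m creep '[{"dx":-0.1,"dy":0,"dz":0,"roll":0,"gripper":2}]'>/dev/null && python3 ok.py 9.5 &&
python3 -m creep '[{"dx":-0.1,"dy":0,"dz":0,"roll":0,"gripper":2}]'>/dev/null && python3 ok.py 9.5
```

```text
23.05 [0.0239 0.0446] [-9.2  0.2  5.3]
23.18 [0.0239 0.0446] [-11.1   0.5   5.9]
```

```bash

python3 -m creep '[{"dx":-0.05,"dy":0,"dz":0,"roll":0,"gripper":2}]'>/dev/null && python3 ok.py 9.5; python3 - <<'E'
from h import *
c=np.load("crate.npy");p=optics.grab_frame("side")
for y in(.03,.09,-.058):
    X=np.arange(.120,.150,.002)
    q=proj(p,[W(c,x,y,.062) for x in X])
    m=[cv2.getRectSubPix(p["img"],(1,1),tuple(map(float,a)))[0,0] for a in q]
    hv=cv2.cvtColor(np.array([m],np.uint8),cv2.COLOR_BGR2HSV)[0]
    print(y,' '.join(f"{int(a*1000)}:{b[0]}/{b[1]}/{b[2]}" for a,b in zip(X,hv)))
E
```

```text
23.3 [0.0238 0.0446] [-12.3   0.8   5.6]
0.03 120:49/17/123 122:33/23/113 124:21/46/105 126:12/138/94 128:12/210/101 130:13/231/125 132:13/220/177 134:13/208/211 136:14/192/208 138:13/141/146 140:150/13/78 142:107/41/87 144:103/41/100 146:100/20/115 148:98/17/121
0.09 120:1/208/153 122:0/210/158 124:0/213/169 126:1/216/181 128:2/217/190 130:4/216/198 132:8/213/204 134:12/194/198 136:15/168/181 138:16/104/128 140:19/52/103 142:21/50/102 144:20/73/115 146:19/90/127 148:18/97/134
-0.058 120:12/219/93 122:12/216/98 124:12/216/119 126:13/219/162 128:13/218/198 130:12/214/203 132:12/196/138 134:10/135/70 136:114/31/41 138:105/66/54 140:105/53/68 142:106/47/82 144:101/25/82 146:20/18/86 148:18/73/108
```

The pad is now at .1315 with the gap to the stop closed, after moving in about 8 mm; the stop's back edge hasn't moved. Now the blue tub.

```bash
python3 -m creep '[{"dx":1,"dy":0,"dz":0,"roll":0,"gripper":2},{"dx":3,"dy":0,"dz":0,"roll":0,"gripper":2},{"dx":4,"dy":0,"dz":0,"roll":0,"gripper":2},{"dx":4,"dy":0,"dz":0,"roll":0,"gripper":2},{"dx":4.4,"dy":0,"dz":0,"roll":0,"gripper":2},{"dx":0,"dy":0,"dz":-4.5,"roll":0,"gripper":2},{"dx":0,"dy":0,"dz":-4.5,"roll":0,"gripper":2},{"dx":0,"dy":-6,"dz":0,"roll":0,"gripper":8.5},{"dx":0,"dy":-6,"dz":0,"roll":0,"gripper":8.5},{"dx":0,"dy":-6,"dz":0,"roll":0,"gripper":8.5},{"dx":0,"dy":-6,"dz":0,"roll":0,"gripper":8.5},{"dx":0,"dy":-6,"dz":0,"roll":0,"gripper":8.5},{"dx":0,"dy":-6,"dz":0,"roll":0,"gripper":8.5},{"dx":0,"dy":0,"dz":0,"roll":10,"gripper":8.5},{"dx":0,"dy":0,"dz":0,"roll":10,"gripper":8.5},{"dx":0,"dy":0,"dz":0,"roll":10,"gripper":8.5},{"dx":0,"dy":0,"dz":0,"roll":10,"gripper":8.5},{"dx":0,"dy":0,"dz":0,"roll":10,"gripper":8.5},{"dx":0,"dy":0,"dz":0,"roll":10,"gripper":8.5},{"dx":0,"dy":0,"dz":0,"roll":10,"gripper":8.5}]' >/dev/null
python3 -m creep '[{"dx":0,"dy":0,"dz":0,"roll":10,"gripper":8.5},{"dx":0,"dy":0,"dz":0,"roll":10,"gripper":8.5},{"dx":0,"dy":0,"dz":0,"roll":0,"gripper":8.5}]' >/dev/null
python3 st.py; python3 tubs.py -.139 -.2335 .083 .058
```

```text
26.225 crateframe [-0.1359 -0.3155] z 0.10841371307000972 xang 90.12469040296467 F [ 0.9321  0.6844 -0.4352] 1.000244717006993
tub in crate [-0.1396 -0.232 ] [  0.   -0.7  -0.1   0.2  -0.3 -11.4   0.5   1.5]
tub in crate [0.0715 0.0625] [-0.4 -3.9  3.4 12.6  0.9 24.9 -4.   0.2]
```

```bash
python3 -m creep '[{"dx":0,"dy":-0.35,"dz":4,"roll":0,"gripper":8.5},{"dx":0,"dy":0,"dz":4,"roll":0,"gripper":8.5},{"dx":0,"dy":0,"dz":1.8,"roll":0,"gripper":8.5},{"dx":1.5,"dy":0,"dz":0,"roll":0,"gripper":8.5},{"dx":1.5,"dy":0,"dz":0,"roll":0,"gripper":8.5},{"dx":1.2,"dy":0,"dz":0,"roll":0,"gripper":8.5},{"dx":0.9,"dy":0,"dz":0,"roll":0,"gripper":8.5},{"dx":0.9,"dy":0,"dz":0,"roll":0,"gripper":8.5},{"dx":0.9,"dy":0,"dz":0,"roll":0,"gripper":8.5},{"dx":0.9,"dy":0,"dz":0,"roll":0,"gripper":8.5},{"dx":0.9,"dy":0,"dz":0,"roll":0,"gripper":8.5},{"dx":0.9,"dy":0,"dz":0,"roll":0,"gripper":8.5},{"dx":0.9,"dy":0,"dz":0,"roll":0,"gripper":8.5}]' >/dev/null
python3 st.py; python3 tubs.py -.139 -.185
```

```text
27.95 crateframe [-0.1389 -0.2105] z 0.010687031214903438 xang 90.05673116483123 F [-0.5787 -5.979   5.1831] 0.9932267529905948
tub in crate [-0.1377 -0.1745] [ -6.7  -1.    1.7   0.7  -4.2 -18.6   4.9   0.8]
```

```bash
python3 -m creep '[{"dx":1,"dy":0,"dz":0,"roll":0,"gripper":8.5},{"dx":1,"dy":0,"dz":0,"roll":0,"gripper":8.5},{"dx":1,"dy":0,"dz":0,"roll":0,"gripper":8.5},{"dx":1,"dy":0,"dz":0,"roll":0,"gripper":8.5},{"dx":1,"dy":0,"dz":0,"roll":0,"gripper":8.5},{"dx":1,"dy":0,"dz":0,"roll":0,"gripper":8.5},{"dx":1,"dy":0,"dz":0,"roll":0,"gripper":8.5},{"dx":1,"dy":0,"dz":0,"roll":0,"gripper":8.5},{"dx":1,"dy":0,"dz":0,"roll":0,"gripper":8.5},{"dx":1,"dy":0,"dz":0,"roll":0,"gripper":8.5},{"dx":1,"dy":0,"dz":0,"roll":0,"gripper":8.5},{"dx":0.9,"dy":0,"dz":0,"roll":0,"gripper":8.5},{"dx":0,"dy":0,"dz":0,"roll":0,"gripper":8.5}]' >/dev/null
python3 st.py; python3 tubs.py -.139 -.06
```

```text
29.675 crateframe [-0.1403 -0.0905] z 0.010167807790657662 xang 90.08981585878242 F [0.9195 0.0504 0.2147] 0.9929494194178827
tub in crate [-0.1384 -0.0555] [ -8.9  -0.6   0.7   0.4  -2.9 -14.9   3.2   0.2]
```

```bash
python3 -m creep '[{"dx":-1.5,"dy":0,"dz":0,"roll":0,"gripper":8.5},{"dx":-2.5,"dy":0,"dz":0,"roll":0,"gripper":8.5},{"dx":0,"dy":0,"dz":-4.5,"roll":0,"gripper":8.5},{"dx":0,"dy":0,"dz":-5,"roll":0,"gripper":8.5},{"dx":3.7,"dy":-4.3,"dz":0,"roll":0,"gripper":6},{"dx":3.6,"dy":-4.2,"dz":0,"roll":0,"gripper":6},{"dx":0,"dy":0,"dz":0,"roll":-10,"gripper":6},{"dx":0,"dy":0,"dz":0,"roll":-10,"gripper":6},{"dx":0,"dy":0,"dz":0,"roll":-10,"gripper":6},{"dx":0,"dy":0,"dz":0,"roll":-10,"gripper":6},{"dx":0,"dy":0,"dz":0,"roll":-10,"gripper":6},{"dx":0,"dy":0,"dz":0,"roll":-10,"gripper":6},{"dx":0,"dy":0,"dz":0,"roll":-10,"gripper":6},{"dx":0,"dy":0,"dz":0,"roll":-10,"gripper":6},{"dx":0,"dy":0,"dz":0,"roll":-10,"gripper":6},{"dx":0,"dy":0,"dz":0,"roll":0,"gripper":6}]' >/dev/null; python3 st.py; python3 tubs.py -.139 -.057
```

```text
31.775 crateframe [-0.2251 -0.0592] z 0.10516572981469482 xang -180.05458727891136 F [-0.3662  0.6682  0.0744] 0.7008931673702732
tub in crate [-0.1412 -0.0566] [ 0.6 -1.   0.1 -0.1  0.1  0.5  0.3  0.6]
```

```bash
python3 -m creep '[{"dx":0,"dy":0.1,"dz":4,"roll":0,"gripper":6},{"dx":0,"dy":0,"dz":4,"roll":0,"gripper":6},{"dx":0,"dy":0,"dz":1.5,"roll":0,"gripper":6},{"dx":-1.5,"dy":0,"dz":0,"roll":0,"gripper":6},{"dx":-1.2,"dy":0,"dz":0,"roll":0,"gripper":6},{"dx":-1,"dy":0,"dz":0,"roll":0,"gripper":6},{"dx":-1,"dy":0,"dz":0,"roll":0,"gripper":6},{"dx":-1,"dy":0,"dz":0,"roll":0,"gripper":6},{"dx":-1,"dy":0,"dz":0,"roll":0,"gripper":6},{"dx":-1,"dy":0,"dz":0,"roll":0,"gripper":6},{"dx":-1,"dy":0,"dz":0,"roll":0,"gripper":6},{"dx":-1,"dy":0,"dz":0,"roll":0,"gripper":6}]' >/dev/null; python3 st.py; python3 tubs.py -.08 -.057
```

```text
33.375 crateframe [-0.1283 -0.0573] z 0.01060435589567604 xang -179.94856841144562 F [-5.9623 -0.4332  5.6875] 0.703900830889805
tub in crate [-0.0772 -0.0576] [ 0.5 -0.2  0.3  1.4 -2.4  0.   0.5  1.1]
```

```bash
python3 -m creep '[{"dx":-1,"dy":0,"dz":0,"roll":0,"gripper":6},{"dx":-1,"dy":0,"dz":0,"roll":0,"gripper":6},{"dx":-1,"dy":0,"dz":0,"roll":0,"gripper":6},{"dx":-1,"dy":0,"dz":0,"roll":0,"gripper":6},{"dx":-1,"dy":0,"dz":0,"roll":0,"gripper":6},{"dx":-1,"dy":0,"dz":0,"roll":0,"gripper":6},{"dx":-1,"dy":0,"dz":0,"roll":0,"gripper":6},{"dx":-1,"dy":0,"dz":0,"roll":0,"gripper":6},{"dx":-1,"dy":0,"dz":0,"roll":0,"gripper":6}]' >/dev/null; python3 ok.py 10 && python3 -m creep '[{"dx":-1,"dy":0,"dz":0,"roll":0,"gripper":6},{"dx":-1,"dy":0,"dz":0,"roll":0,"gripper":6},{"dx":-1,"dy":0,"dz":0,"roll":0,"gripper":6},{"dx":-1,"dy":0,"dz":0,"roll":0,"gripper":6},{"dx":-0.5,"dy":0,"dz":0,"roll":0,"gripper":6}]' >/dev/null; python3 ok.py 10 && python3 -m creep '[{"dx":-0.3,"dy":0,"dz":0,"roll":0,"gripper":6},{"dx":-0.2,"dy":0,"dz":0,"roll":0,"gripper":6},{"dx":-0.2,"dy":0,"dz":0,"roll":0,"gripper":6}]' >/dev/null;  python3 st.py; python3 tubs.py .068 -.057
```

```text
34.6 [-0.0373 -0.0573] [-5.5 -0.3  4.9]
35.23 [ 0.0081 -0.0573] [-5.3  0.1  5.1]
35.6 crateframe [ 0.0139 -0.0573] z 0.010264148623319102 xang -179.9404548532169 F [-5.813   0.0447  4.315 ] 0.7054040536359059
tub in crate [ 0.0644 -0.0538] [-2.9 -0.   2.  11.1 -5.5 -0.3  0.1  0.1]
```

```bash
python3 -m creep '[{"dx":-0.2,"dy":0,"dz":0,"roll":0,"gripper":6},{"dx":-0.2,"dy":0,"dz":0,"roll":0,"gripper":6},{"dx":-0.2,"dy":0,"dz":0,"roll":0,"gripper":6}]' >/dev/null; python3 ok.py 9 && python3 -m creep '[{"dx":-0.2,"dy":0,"dz":0,"roll":0,"gripper":6},{"dx":-0.2,"dy":0,"dz":0,"roll":0,"gripper":6}]' >/dev/null; python3 ok.py 9 && 
python3 -m creep '[{"dx":-0.1,"dy":0,"dz":0,"roll":0,"gripper":6},{"dx":-0.1,"dy":0,"dz":0,"roll":0,"gripper":6}]'>/dev/null && python3 ok.py 9 &&
python3 -m creep '[{"dx":-0.1,"dy":0,"dz":0,"roll":0,"gripper":6},{"dx":-0.1,"dy":0,"dz":0,"roll":0,"gripper":6}]'>/dev/null && python3 ok.py 9 &&
python3 -m creep '[{"dx":-0.1,"dy":0,"dz":0,"roll":0,"gripper":6}]'>/dev/null && python3 ok.py 9 &&
python3 -m creep '[{"dx":-0.1,"dy":0,"dz":0,"roll":0,"gripper":6}]'>/dev/null && python3 ok.py 9 &&
python3 -m creep '[{"dx":-0.1,"dy":0,"dz":0,"roll":0,"gripper":6}]'>/dev/null && python3 ok.py 9 &&
python3 -m creep '[{"dx":-0.1,"dy":0,"dz":0,"roll":0,"gripper":6}]'>/dev/null && python3 ok.py 9
```

```text
36.08 [ 0.0202 -0.0573] [-3.9 -1.4  3.5]
36.33 [ 0.0244 -0.0573] [-5.1 -0.4  3.6]
36.58 [ 0.0262 -0.0573] [-4.1 -0.   4.3]
36.83 [ 0.0283 -0.0573] [-5.2 -0.9  3.8]
36.95 [ 0.0293 -0.0573] [-4.8  0.7  3.7]
37.08 [ 0.0302 -0.0572] [-4.8  0.5  5. ]
37.2 [ 0.0307 -0.0573] [-7.1  0.9  5.8]
37.33 [ 0.0316 -0.0572] [-8.   0.2  6.3]
```

```bash

python3 -m creep '[{"dx":-0.1,"dy":0,"dz":0,"roll":0,"gripper":6}]'>/dev/null && python3 ok.py 9.5 &&
python3 -m creep '[{"dx":-0.1,"dy":0,"dz":0,"roll":0,"gripper":6}]'>/dev/null && python3 ok.py 9.5 &&
python3 -m creep '[{"dx":-0.1,"dy":0,"dz":0,"roll":0,"gripper":6}]'>/dev/null && python3 ok.py 9.5 &&
python3 -m creep '[{"dx":-0.1,"dy":0,"dz":0,"roll":0,"gripper":6}]'>/dev/null && python3 ok.py 9.5 &&
python3 -m creep '[{"dx":-0.1,"dy":0,"dz":0,"roll":0,"gripper":6}]'>/dev/null && python3 ok.py 9.5 &&
python3 -m creep '[{"dx":-0.1,"dy":0,"dz":0,"roll":0,"gripper":6}]'>/dev/null && python3 ok.py 9.5 &&
python3 -m creep '[{"dx":-0.1,"dy":0,"dz":0,"roll":0,"gripper":6}]'>/dev/null && python3 ok.py 9.5 &&
python3 -m creep '[{"dx":-0.1,"dy":0,"dz":0,"roll":0,"gripper":6}]'>/dev/null && python3 ok.py 9.5
```

```text
37.45 [ 0.0326 -0.0572] [-7.4  0.3  5.8]
37.58 [ 0.0335 -0.0572] [-7.5  0.3  6.7]
37.7 [ 0.0345 -0.0572] [-7.4 -0.1  7.3]
37.83 [ 0.0354 -0.0572] [-8.2  0.4  6.7]
37.95 [ 0.0363 -0.0572] [-8.7 -0.8  7. ]
38.08 [ 0.0372 -0.0572] [-9.   0.1  7.2]
38.2 [ 0.0382 -0.0572] [-10.5   0.3   7.7]
```

```bash

python3 -m creep '[{"dx":-0.05,"dy":0,"dz":0,"roll":0,"gripper":6}]'>/dev/null && python3 ok.py 11.5 &&
python3 -m creep '[{"dx":-0.05,"dy":0,"dz":0,"roll":0,"gripper":6}]'>/dev/null && python3 ok.py 11.5 &&
python3 -m creep '[{"dx":-0.05,"dy":0,"dz":0,"roll":0,"gripper":6}]'>/dev/null && python3 ok.py 11.5 &&
python3 -m creep '[{"dx":-0.05,"dy":0,"dz":0,"roll":0,"gripper":6}]'>/dev/null && python3 ok.py 11.5
```

```text
38.33 [ 0.0382 -0.0572] [-10.3  -0.9   9.8]
38.45 [ 0.0382 -0.0572] [-13.   -0.5  10.6]
```

Hard stop at .0382, 7.7 mm past first touch. I'll withdraw and check both cells numerically.

```bash
python3 -m creep '[{"dx":1,"dy":0,"dz":0,"roll":0,"gripper":6},{"dx":3,"dy":0,"dz":0,"roll":0,"gripper":6},{"dx":5,"dy":0,"dz":0,"roll":0,"gripper":6},{"dx":5,"dy":0,"dz":0,"roll":0,"gripper":6},{"dx":0,"dy":0,"dz":-5,"roll":0,"gripper":6},{"dx":2,"dy":0,"dz":-5,"roll":0,"gripper":6},{"dx":4,"dy":0,"dz":-5,"roll":0,"gripper":6},{"dx":0,"dy":0,"dz":0,"roll":0,"gripper":6},{"dx":0,"dy":0,"dz":0,"roll":0,"gripper":6}]' >/dev/null; python3 st.py; python3 tubs.py .083 .058 .089 -.058
python3 - <<'E'
from h import *
c=np.load("crate.npy");p=optics.grab_frame("side")
for y in(.03,.058,-.03,-.058,-.085):
    X=np.arange(.124,.154,.002)
    q=proj(p,[W(c,x,y,.062) for x in X])
    m=[cv2.getRectSubPix(p["img"],(1,1),tuple(map(float,a)))[0,0] for a in q]
    hv=cv2.cvtColor(np.array([m],np.uint8),cv2.COLOR_BGR2HSV)[0]
    print(y,' '.join(f"{int(a*1000)}:{b[0]}/{b[1]}/{b[2]}" for a,b in zip(X,hv)))
for n in("scene","side"):
    p=optics.grab_frame(n)
    for q,g in(("clay_pot",0),("glaze_bottle",0),("glaze_brush",0)):
        print(n,q,[np.round(onz(p,r["location"],0),3).tolist() for r in optics.mark_of(p,q)[:1]])
E
```

```text
39.575 crateframe [-0.1578 -0.0575] z 0.15921743610338976 xang -179.94539222560286 F [-0.8798 -0.3047 -0.4248] 0.7048371191636278
tub in crate [0.0715 0.0625] [-0.4 -3.9  3.4 11.6  0.9 24.9 -4.   0.2]
tub in crate [ 0.0867 -0.0528] [-2.  -1.4  4.4 17.6  0.  -0.1 -0.4  0.2]
0.03 124:14/48/101 126:12/143/91 128:12/209/99 130:13/226/123 132:13/222/169 134:12/213/195 136:11/190/173 138:9/123/122 140:123/28/81 142:107/42/85 144:103/37/96 146:100/20/112 148:94/15/117 150:94/17/120 152:94/17/117
0.058 124:0/203/176 126:1/181/159 128:4/142/154 130:10/133/163 132:13/177/199 134:13/186/197 136:13/179/175 138:9/93/110 140:133/23/79 142:111/22/80 144:19/43/95 146:19/86/116 148:19/97/124 150:19/98/125 152:19/97/124
-0.03 124:1/209/145 126:1/210/152 128:0/210/163 130:0/212/177 132:3/217/186 134:6/218/191 136:11/211/192 138:11/186/166 140:11/137/127 142:160/19/80 144:110/19/82 146:19/30/92 148:19/85/120 150:18/98/127 152:19/98/125
-0.058 124:1/219/175 126:1/219/183 128:1/210/185 130:1/173/178 132:3/130/174 134:9/124/179 136:12/193/201 138:12/191/183 140:10/153/143 142:176/25/83 144:105/26/79 146:50/9/81 148:20/67/103 150:18/90/116 152:18/100/123
-0.085 124:40/14/113 126:15/46/99 128:12/119/88 130:13/207/85 132:13/229/107 134:13/225/146 136:13/219/203 138:12/201/199 140:11/165/161 142:175/51/90 144:115/35/80 146:105/54/85 148:105/33/94 150:98/21/99 152:94/17/103
scene clay_pot [[0.633, -0.345, 0.0]]
scene glaze_bottle [[0.596, 0.389, 0.0]]
scene glaze_brush [[0.452, -0.417, 0.0]]
side clay_pot [[0.637, -0.336, 0.0]]
side glaze_bottle [[0.589, 0.408, 0.0]]
side glaze_brush [[0.452, -0.413, 0.0]]
```

```bash
python3 -c "
from workcell import workorder; print(workorder.sign_off())"
```

```text
the job is handed in; nothing more can be done
None
```

I slid the latch and the cover sprang open. Both tubs are in their cells with their pads pressed fully in and the stops unmoved in the pictures. I touched nothing else except the latch block, which a finger knuckle pressed briefly at its end stop, and handed the job in at about 40 s.

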